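# Close up the calendar sticks with a straightedge

### The arm

A 6-joint arm with a two-finger parallel gripper is mounted at the origin on a cart in front of the work surface, level with it; the furniture and walls round the work are solid. World frame = base frame: x ahead of the robot, y to its left, z up, the work surface at z = 0. Lengths are in mm, angles in rad, forces in N, time in s.
With the tool pointing down it reaches from about 350 to 775 mm from the base axis. Payload 7.3 kg.
Tool frame: the origin (TCP) lies at the very end of the fingers, on their centre line; the grasp point (between the pads) lies 19 mm behind it; z points along the fingers, y is the line along which they close (so a half turn about z gives the same grasp; the last joint's range is limited). The gripper opens to 92 mm and grips with 3 to 60 N. Pads are 19 mm wide; open, the fingers measure 130 mm over their backs; the gripper's body (75 mm by 190 mm) begins 47 mm behind the grasp point.
Start: joints at [-1.44, 0.342, 1.524, -0, 1.275, -0.146], TCP at [143.494, -505.032, 192.641] pointing down, gripper open.
Joint ranges: [-2.53, 2.53], [-0.77, 2.02], [0.04, 2.7], [-1, 4.14], [0.28, 2.66], [-3.11, 3.11]. Speed limits (rad/s): [2.57, 2.57, 3.14, 3.14, 3.14, 3.14].

### API

Orientations are given as [roll, pitch, yaw] about the fixed x, y, z axes, in that order (R = Rz(yaw) Ry(pitch) Rx(roll)).
In Python, from plant import bot gives the robot as it stands.
- The arm moves only by the tool apply_moves, never from a script. Its argument "motion" is text: rows parted by semicolons, each of 4 numbers parted by spaces: the shift along the tool's x, y, z in m, then the turn about the tool's z in degrees. A call has 1 to 8 rows; each row shifts and turns the commanded pose from where the row before left it, along the tool's axes as they then stand; what a row does not reach is not made up. A row lasts 1/8 s, in which the tool goes at most 62.5 mm and 10.7 degrees, less where a joint would pass 70% of its speed; a pose out of reach is approached as far as the arm can. A call with a gripper value outside its range is refused whole. "fingers" is the opening, from -1 (shut) to 1 (fully open), set as the call begins (left out, the last holds). The fingers move at their own pace and stop on an object; the grip force is fixed at half the most. Time passes only in rows, so rows that do not move let the fingers close. It gives the time, the measured TCP pose, the force, the opening and the grip force at its end, in the units of the state.
- bot.get_obs(): the state, without advancing time (a new reading comes with each control period).
- bot.capture(name): name is "scene" or "top"; returns a dict with "img" (384x512x3 uint8, blue, green, red), "range_z" (384x512 float32, mm along the optical axis (not along the pixel's ray), 0 where there is no reading), "fx", "fy", "cx", "cy" (pixels), "world_from_camera" (4x4, takes a point from camera to world coordinates). Camera axes: x right, y down, z forward; pixel columns grow to the right and rows downward; lengths in mm; the calibration is good to about 2 mm. A picture is of the moment at which its call begins.
- bot.close_job(): hands the job in; it is judged then, once.
Trained networks look in a picture, given as the dict that the camera call returned (one of the last four; its "shot" number tells which), for a name from the list of things; names that differ only in an ending like _2 or _b are one class to them, and where a whole thing is asked for, a point or a joint stands for the part that bears it (a point fixed in the world has none). Each returns a list of dicts, best first, with "p" (0 to 1); they miss things now and then, are a little off and sometimes report something else, mostly with a low value. They report only what shows in the picture. A call takes as long as a camera call.
- bot.cut_out(picture, thing): "pixels" (384x512 bool, what is visible of it) and "point" ([column, row] in pixels, amid what is visible of it).
The state is a dict: "time": time; "joint_positions": joint angles; "dq": joint speeds; "tau": joint torques, N m; "tool_pos": TCP position; "tcp_rot": TCP orientation; "contact_force": force on the tool from outside, world axes, zero at the start; "moment": the same for the moment, N m; "grip_width": finger opening in mm; "finger_force": force on a finger pad.
Only numpy, scipy, OpenCV 4.12 (cv2) and the standard library are available. Lean on these libraries where they do the work, as an engineer would, in place of code of your own. Each camera call takes 0.05 s, during which the arm holds its last target. There are 200 camera calls.

### The job

Close the six calendar sticks up into one tight block, three deep in their two columns, flat against the fence of the sanding board, ready to be sanded together. Use the aluminium straightedge tucked in beside the power supply: lift it out by its free end, stand it down on your side of the sticks and let go, then take it again by its middle and push all the sticks home with it; the gripper itself must not touch the sticks. Finally draw the straightedge back a few centimetres clear of the sticks, leave it resting on the board or bench, and leave everything else where it is.

Things in the scene. Friction and masses are not known exactly. Their poses are not given: they have to be found in the camera images.
- fence_face (a point): fixed sanding board, plywood 250 x 300 x 12 mm, with a straight wooden fence strip (22 mm thick, 290 mm long, top 16 mm above the board's top) along its far edge. The point: middle of the fence's near face, level with the board's top (z 12 mm). x points into the fence away from the robot, y along it; the board reaches 224 mm to -x and 150 mm to each side
- straightedge_mid (a point): loose aluminium box-section straightedge with black end caps, 260 long (x, at first away from the robot), 20 thick (y), 70 mm high (z), 0.22 kg, standing on its narrow side; the point is its centre, 35 mm up. At first about 10 mm from the power supply on its right and 10 mm from a cube and an offcut on its left; its robot-side end stands free: supply 100 mm, cube 130 mm back from that end
- burner_supply: fixed teal power supply box, 200 mm long (its y, which lies along the straightedge), 102 mm wide, 94 mm high; the point is the centre of its underside, on the bench
- day_cube_mid (a point): loose wooden cube, 57 x 52 x 48 mm, standing left of the straightedge; the point is its centre. Bystander
- screwdriver_mid (a point): loose screwdriver with a red handle, 198 mm long and 29 mm thick, lying across in front of the straightedge near the bench's front edge; its centre. Bystander
- stick_1_mid (a point): one of six alike loose wooden calendar sticks, 13 mm thick (x), 104 mm long (y), 23 mm high (z), 16 g, lying on the sanding board roughly parallel to the fence, in two columns of three side by side, up to about 130 mm out from the fence with gaps between; the point is its centre, 11.5 mm above the board's top
- stick_2_mid (a point): one of six alike loose wooden calendar sticks, 13 mm thick (x), 104 mm long (y), 23 mm high (z), 16 g, lying on the sanding board roughly parallel to the fence, in two columns of three side by side, up to about 130 mm out from the fence with gaps between; the point is its centre, 11.5 mm above the board's top
- stick_3_mid (a point): one of six alike loose wooden calendar sticks, 13 mm thick (x), 104 mm long (y), 23 mm high (z), 16 g, lying on the sanding board roughly parallel to the fence, in two columns of three side by side, up to about 130 mm out from the fence with gaps between; the point is its centre, 11.5 mm above the board's top
- stick_4_mid (a point): one of six alike loose wooden calendar sticks, 13 mm thick (x), 104 mm long (y), 23 mm high (z), 16 g, lying on the sanding board roughly parallel to the fence, in two columns of three side by side, up to about 130 mm out from the fence with gaps between; the point is its centre, 11.5 mm above the board's top
- stick_5_mid (a point): one of six alike loose wooden calendar sticks, 13 mm thick (x), 104 mm long (y), 23 mm high (z), 16 g, lying on the sanding board roughly parallel to the fence, in two columns of three side by side, up to about 130 mm out from the fence with gaps between; the point is its centre, 11.5 mm above the board's top
- stick_6_mid (a point): one of six alike loose wooden calendar sticks, 13 mm thick (x), 104 mm long (y), 23 mm high (z), 16 g, lying on the sanding board roughly parallel to the fence, in two columns of three side by side, up to about 130 mm out from the fence with gaps between; the point is its centre, 11.5 mm above the board's top

How it is judged (in metres and radians):
On the way, in this order (a step that is already met when the one before it is completed fails the run):
1. the straightedge is lifted off the bench, held more than 60 mm from its middle, towards its end (contact force between the fingers and straightedge above 3 N and horizontal distance between the grasp point and straightedge_mid above 0.06 m and height (world z) of straightedge_mid above 0.05 m), for 0.1 s.
2. the straightedge has been lifted out from beside the power supply, stands on the sanding board or bench and is let go (horizontal distance between straightedge_mid and burner_supply above 0.2 m and contact force between the fingers and straightedge below 0.1 N and linear speed of straightedge below 0.03 m/s and height (world z) of straightedge_mid below 0.06 m and angle between straightedge_mid's own z axis and vertical below 0.15 rad), for 0.2 s.
3. the straightedge is held again, within 50 mm of its middle (contact force between the fingers and straightedge above 3 N and horizontal distance between the grasp point and straightedge_mid below 0.05 m), for 0.2 s.
At the end, for the whole second after the job is handed in: every stick upright, its centre within 38 mm of the fence's face (a tight pack reaches 33) and between its ends, parallel within 0.06 rad; the straightedge rests free of the sticks, its centre below 60 mm and over 65 mm from the middle of the fence's face; all at rest (x of stick_1_mid in the frame of fence_face between -0.038 and 0 m and angle between the y axis of each of stick_1_mid, stick_2_mid, stick_3_mid, stick_4_mid, stick_5_mid, stick_6_mid and the y axis of fence_face, either way round below 0.06 rad and angle between each of stick_1_mid, stick_2_mid, stick_3_mid, stick_4_mid, stick_5_mid, stick_6_mid's own z axis and vertical below 0.1 rad and y of stick_1_mid in the frame of fence_face between -0.15 and 0.15 m and contact force between straightedge and stick_1 below 0.1 N and linear speed of each of stick_1, stick_2, stick_3, stick_4, stick_5, stick_6, straightedge below 0.02 m/s and x of stick_2_mid in the frame of fence_face between -0.038 and 0 m and y of stick_2_mid in the frame of fence_face between -0.15 and 0.15 m and contact force between straightedge and stick_2 below 0.1 N and x of stick_3_mid in the frame of fence_face between -0.038 and 0 m and y of stick_3_mid in the frame of fence_face between -0.15 and 0.15 m and contact force between straightedge and stick_3 below 0.1 N and x of stick_4_mid in the frame of fence_face between -0.038 and 0 m and y of stick_4_mid in the frame of fence_face between -0.15 and 0.15 m and contact force between straightedge and stick_4 below 0.1 N and x of stick_5_mid in the frame of fence_face between -0.038 and 0 m and y of stick_5_mid in the frame of fence_face between -0.15 and 0.15 m and contact force between straightedge and stick_5 below 0.1 N and x of stick_6_mid in the frame of fence_face between -0.038 and 0 m and y of stick_6_mid in the frame of fence_face between -0.15 and 0.15 m and contact force between straightedge and stick_6 below 0.1 N and horizontal distance between straightedge_mid and fence_face above 0.065 m and height (world z) of straightedge_mid below 0.06 m); the robot touches nothing.
It fails at once if the gripper touches a stick (more than 1 N) (contact force between any of the fingers, the arm and stick_1 above 1 N or contact force between any of the fingers, the arm and stick_2 above 1 N or contact force between any of the fingers, the arm and stick_3 above 1 N or contact force between any of the fingers, the arm and stick_4 above 1 N or contact force between any of the fingers, the arm and stick_5 above 1 N or contact force between any of the fingers, the arm and stick_6 above 1 N).
It fails at once if a bystander (cube, screwdriver) is moved more than 30 mm (distance of any of day_cube_mid, screwdriver_mid from where it was at the start of the episode above 0.03 m).
It also fails if it takes over 51 s, if anything falls off the work surface, if the arm or the gripper's body presses on something with over 40 N, if the wrist force passes 120 N, or if a joint passes its speed limit or range.

## Working session

There is one attempt and no reset: what is moved stays moved. The work goes in short steps, Python scripts to look and compute and a tool call to move; the robot and the scene stay as the last step left them, time stands still between calls to the robot, and variables do not carry over. Pictures are saved under pics/ and viewed, at most 10 in all, crops included, and the job is handed in when it is done.

Besides the shell and the picture viewer there is one more tool, called as name(argument=value, ...) on one line, values as JSON. apply_moves: Moves the arm, as the interface text tells. Its arguments: {"type":"object","properties":{"motion":{"type":"string"},"fingers":{"type":"number"}},"required":["motion"]}

```bash
mkdir -p pics; cat > h.py <<'E'
import numpy as np, cv2
from plant import bot
def pts(c,mask=None):
    z=c["range_z"]; v,u=np.nonzero((z>0) if mask is None else (mask&(z>0)))
    d=z[v,u]; P=np.stack([(u-c["cx"])/c["fx"]*d,(v-c["cy"])/c["fy"]*d,d,np.ones_like(d)])
    return (np.array(c["world_from_camera"])@P)[:3].T,u,v
def rect(P):
    (c,s,a)=cv2.minAreaRect(P[:,:2].astype(np.float32)); return np.round(c,1),np.round(s,1),round(a,1)
E
python3 - <<'E'
from h import *
o=bot.get_obs(); print({k:np.round(o[k],3) for k in("time","tool_pos","tcp_rot","grip_width")})
ims=[]
for n in("top","scene"):
    c=bot.capture(n); ims.append(c["img"]); cv2.imwrite(f"pics/{n}0.png",c["img"])
    for t in("straightedge_mid","burner_supply","day_cube_mid","screwdriver_mid","stick_1_mid"):
        for d in bot.cut_out(c,t)[:7 if 'stick' in t else 1]:
            P,u,v=pts(c,d["pixels"])
            if len(P)<10: print(n,t,d["p"],d["point"],len(P));continue
            zt=np.percentile(P[:,2],95); Q=P[P[:,2]>zt-6]
            print(n,t,round(d["p"],2),np.round(d["point"]),len(P),round(zt,1),*rect(Q))
E
```

```text
{'time': np.float64(0.0), 'tool_pos': array([ 143.441, -504.536,  191.944]), 'tcp_rot': array([-3.14 , -0.   ,  0.277]), 'grip_width': np.float64(91.937)}
top straightedge_mid 0.77 [320. 165.] 1832 71.7 [ 573.4 -133.3] [ 20.1 257.9] 86.9
top burner_supply 0.66 [356. 131.] 4477 87.9 [ 639.1 -209. ] [ 98.6 162.4] 87.0
top day_cube_mid 0.63 [298. 152.] 757 48.7 [609.2 -85.2] [50.7 56.6] 87.7
top screwdriver_mid 0.91 [331. 268.] 662 26.0 [ 349.6 -140.9] [20.7 96.2] 18.8
scene straightedge_mid 0.65 [270. 168.] 1706 73.0 [ 573.6 -131.5] [ 26. 260.] 87.0
scene burner_supply 0.89 [263. 139.] 1631 90.6 [ 640.6 -207.6] [103.5 164.7] 86.6
scene day_cube_mid 0.61 [246. 175.] 565 50.5 [610.  -84.4] [57.4 57.4] 87.5
scene screwdriver_mid 0.67 [337. 201.] 264 27.9 [ 349.4 -135.2] [21.4 93.9] 19.1
scene stick_1_mid 0.83 [177. 232.] 410 38.4 [607.2 210.8] [104.8  16.8] 81.8
```

View pics/top0.png

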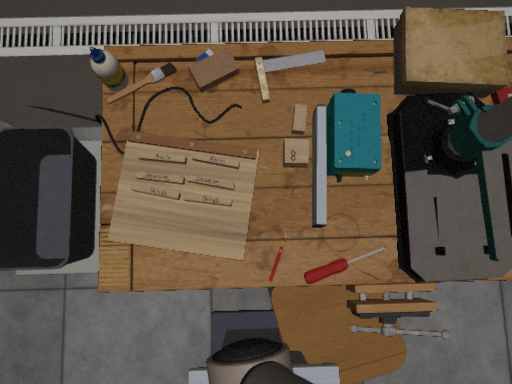

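View pics/scene0.png

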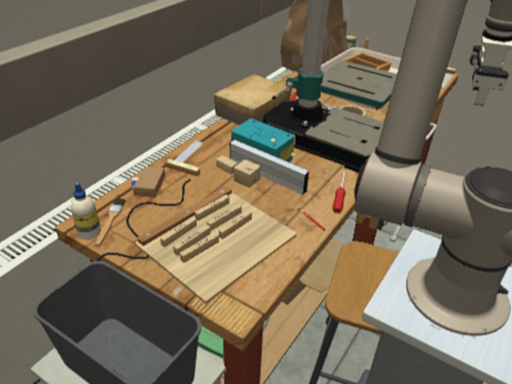

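The top view shows the straightedge at col 320, rows 107–226. The six sticks are around cols 133–235, rows 160–200, with the fence from (125,138) to (257,152). Next I'll fit the fence and sticks from depth.

```bash
python3 - <<'E'
from h import *
c=bot.capture("top")
P,u,v=pts(c)
box=(u>100)&(u<265)&(v>125)&(v<265)
H=np.zeros((384,512),np.float32);H[v,u]=P[:,2]
B=box&(abs(P[:,2]-12)<5); print("board",rect(P[B]),np.median(P[B][:,2]))
S=np.zeros((384,512),np.uint8); k=box&(P[:,2]>29)&(P[:,2]<42); S[v[k],u[k]]=1
n,L,st,ce=cv2.connectedComponentsWithStats(S,connectivity=4)
for i in range(1,n):
    if st[i,4]<25: continue
    Q,_,_=pts(c,L==i); print("stick",st[i],np.round(np.median(Q[:,2]),1),rect(Q))
k=box&(P[:,2]>22)&(P[:,2]<31)
S[:]=0;S[v[k],u[k]]=1
n,L,st,ce=cv2.connectedComponentsWithStats(S)
i=1+st[1:,4].argmax();Q,_,_=pts(c,L==i);print("fence",st[i],rect(Q),np.median(Q[:,2]))
im=cv2.resize(c["img"][125:265,95:350],None,fx=3,fy=3,interpolation=cv2.INTER_CUBIC);cv2.imwrite("pics/crop1.png",im)
# pencil location
for p in ((286,236),(271,278)):
    m=np.zeros((384,512),bool);m[p[1]-1:p[1]+2,p[0]-1:p[0]+2]=1;print("pencil",pts(c,m)[0].mean(0).round())
E
```

```text
board (array([537.7, 188.8]), array([353.6, 264.8]), 80.1) 11.738004740571114
stick [138 152  48  11 311] 34.9 (array([605.7, 209.4]), array([103.8,  14.8]), 82.9)
stick [192 153  48  15 309] 34.7 (array([595.9,  91.5]), array([104.1,  14. ]), 77.4)
stick [136 171  48  13 312] 34.9 (array([560.9, 213.7]), array([103.9,  13.8]), 81.5)
stick [187 175  48  14 308] 35.1 (array([548.4, 103.7]), array([103.8,  14. ]), 77.9)
stick [131 184  49  15 312] 35.4 (array([530.4, 223.7]), array([104.4,  13.6]), 77.2)
stick [183 194  49  12 313] 35.3 (array([509.6, 110.2]), array([103.6,  14. ]), 81.2)
fence [ 127  131  130   28 1306] (array([633.8, 144.8]), array([289.9,  23.2]), 80.2) 27.648196505098667
pencil [427. -59.   4.]
pencil [337. -22.   6.]
```

View pics/crop1.png

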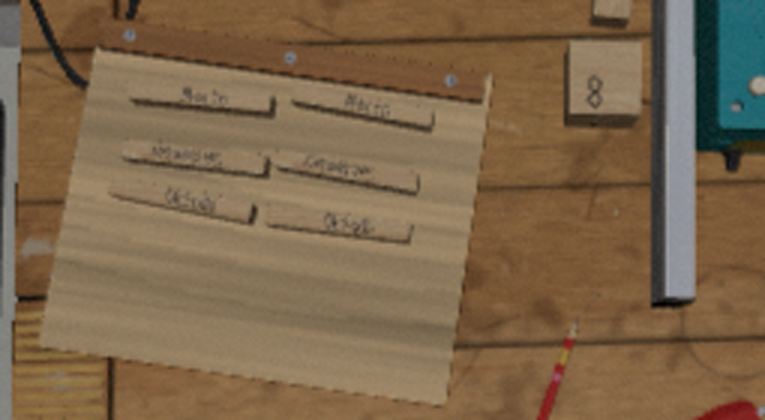

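apply_moves(motion="0 0 0 9.5; 0 0 0 9.5; .0306 -.0359 0 0; .0306 -.0359 0 0; .0306 -.0359 0 0; .0306 -.0359 0 0; .0306 -.0359 0 0; .0306 -.0359 0 0", fingers=1)

```text
time: 1.65
tool_pos: [339.6, -298.9, 192.9]
tcp_rot: [3.141, -0.0, -0.055]
contact_force: [0.4, -0.4, -0.9]
grip_width: 91.6
finger_force: 0.0
```

apply_moves(motion=".0306 -.0359 0 0; .0306 -.0359 0 0; .0306 -.0359 0 0; .0306 -.0359 0 0; .0306 -.0359 0 0; 0 0 0 0; 0 0 0 0")

```text
time: 2.52
tool_pos: [500.8, -129.4, 192.4]
tcp_rot: [3.141, 0.001, -0.054]
contact_force: [0.8, -0.8, 0.6]
grip_width: 91.8
finger_force: 0.0
```

apply_moves(motion="0 0 .050 0; 0 0 .050 0; 0 0 .035 0; 0 0 .019 0; 0 0 0 0; 0 0 0 0")

```text
time: 3.28
tool_pos: [501.5, -130.2, 39.6]
tcp_rot: [3.141, -0.001, -0.056]
contact_force: [-0.0, 0.0, -0.0]
grip_width: 92.0
finger_force: 0.0
```

apply_moves(motion="0 0 0 0; 0 0 0 0; 0 0 0 0; 0 0 0 0; 0 0 0 0; 0 0 0 0", fingers=-1)

```text
time: 4.03
tool_pos: [501.2, -129.1, 38.6]
tcp_rot: [3.142, 0.0, -0.055]
contact_force: [0.2, -0.1, 0.8]
grip_width: 36.3
finger_force: 0.0
```

apply_moves(motion="0 0 0 0; 0 0 0 0; 0 0 0 0; 0 0 0 0")

```text
time: 4.53
tool_pos: [501.3, -129.2, 38.6]
tcp_rot: [3.141, -0.0, -0.055]
contact_force: [-0.5, 0.2, 0.7]
grip_width: 0.7
finger_force: 0.0
```

apply_moves(motion="0 0 -.01 0; 0 0 -.015 0; 0 0 -.020 0; 0 0 -.025 0; 0 0 -.030 0; 0 0 0 0; 0 0 0 0")

```text
time: 5.4
tool_pos: [501.0, -129.0, 138.7]
tcp_rot: [3.141, -0.0, -0.055]
contact_force: [-0.0, -0.7, -0.4]
grip_width: 0.2
finger_force: 0.0
```

```bash
python3 - <<'E'
from h import *
c=bot.capture("scene"); cv2.imwrite("pics/s1.png",cv2.resize(c["img"][80:280,130:400],None,fx=2.5,fy=2.5))
for d in bot.cut_out(c,"straightedge_mid")[:1]:
    P,u,v=pts(c,d["pixels"]);print(d["p"])
    for lo,hi in((430,460),(540,560),(560,600),(600,650),(650,700)):
        Q=P[(P[:,0]>lo)&(P[:,0]<hi)]
        if len(Q): print(lo,len(Q),np.percentile(Q[:,2],[2,98]).round())
E
```

```text
0.68
430 195 [ 2. 73.]
540 163 [ 2. 74.]
560 283 [ 3. 74.]
600 222 [38. 74.]
650 271 [16. 74.]
```

View pics/s1.png

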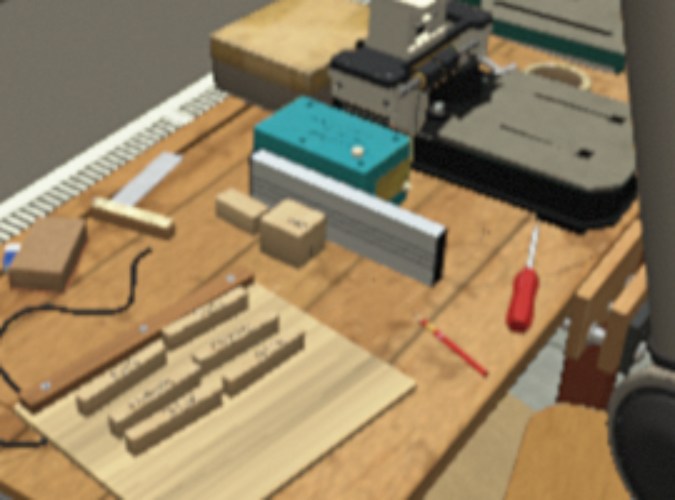

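The scene crop shows the straightedge still standing by the supply at (350,220). The fingers closed on nothing, so I'll check where the gripper appears against its reported pose.

```bash
python3 - <<'E'
from h import *
o=bot.get_obs()
print(np.round(o["tool_pos"]),np.round(o["joint_positions"],2))
for n in("scene","top"):
    c=bot.capture(n);M=np.linalg.inv(np.array(c["world_from_camera"]))
    for p in(o["tool_pos"],[0,0,0],[143,-505,192]):
        q=M@np.r_[p,1]; print(n,np.round([c["fx"]*q[0]/q[2]+c["cx"],c["fy"]*q[1]/q[2]+c["cy"],q[2]]), "range", [float(c["range_z"][int(c["fy"]*q[1]/q[2]+c["cy"]),int(c["fx"]*q[0]/q[2]+c["cx"])]) if 0<=c["fy"]*q[1]/q[2]+c["cy"]<384 else None])
    im=c["img"]; cv2.imwrite(f"pics/{n}2.png",im); 
a=[cv2.imread(f"pics/{n}2.png") for n in("scene","top")]
cv2.imwrite("pics/both2.png",cv2.resize(np.vstack(a),(400,600)))
E
```

```text
[ 501. -129.  138.] [-0.4   0.38  1.63 -0.    1.13  1.23]
scene [ 291.  144. 1256.] range [1390.3614501953125]
scene [ 456.  294. 1039.] range [955.538330078125]
scene [ 473.  109. 1318.] range [2064.419189453125]
top [328. 193. 748.] range [338.8426818847656]
top [266. 444. 814.] range [None]
top [574. 397. 649.] range [None]
```

View pics/both2.png

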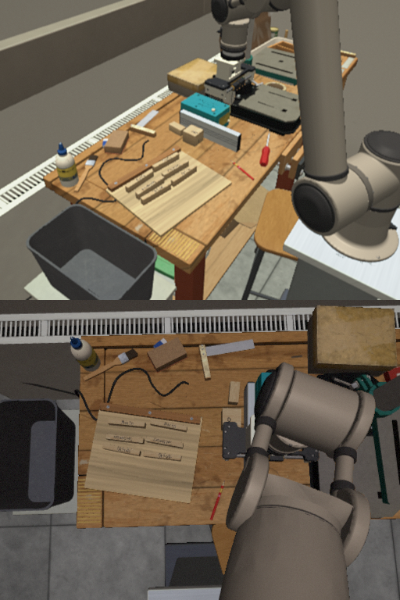

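The gripper is visible well above and beyond its projected TCP at scene (291,144). I'll measure the fingertips in 3D from both views.

```bash
python3 - <<'E'
from h import *
for n in("scene","top"):
    c=bot.capture(n);P,u,v=pts(c)
    k=(P[:,2]>105)&(P[:,2]<420)&(P[:,0]>380)&(P[:,0]<640)&(P[:,1]>-290)&(P[:,1]<0)
    for lo in range(100,330,15):
        Q=P[k&(P[:,2]>lo)&(P[:,2]<=lo+15)]
        if len(Q)>5: print(n,lo,len(Q),Q.min(0).round(),Q.max(0).round())
    if n=="scene": cv2.imwrite("pics/s3.png",cv2.resize(c["img"][20:160,230:370],None,fx=4,fy=4,interpolation=cv2.INTER_CUBIC))
E
```

```text
scene 175 39 [ 489. -145.  175.] [ 511. -110.  190.]
scene 190 61 [ 490. -148.  190.] [ 513. -109.  205.]
scene 205 59 [ 488. -144.  205.] [ 504. -108.  220.]
scene 220 22 [ 490. -133.  220.] [ 499. -106.  231.]
scene 235 174 [ 460. -213.  239.] [541. -38. 250.]
scene 250 402 [ 459. -221.  250.] [541. -35. 265.]
scene 265 309 [ 459. -216.  265.] [543. -32. 280.]
scene 280 585 [ 460. -224.  280.] [543. -32. 295.]
scene 295 175 [ 476. -144.  295.] [528. -75. 310.]
scene 310 146 [ 477. -144.  310.] [527. -75. 325.]
scene 325 266 [ 463. -143.  325.] [540. -74. 340.]
top 235 25 [ 459. -212.  238.] [469. -42. 250.]
top 250 315 [ 459. -213.  250.] [480. -35. 264.]
top 265 827 [ 459. -223.  266.] [541. -34. 280.]
top 280 878 [ 459. -223.  280.] [541. -34. 291.]
top 295 57 [482. -81. 297.] [525. -78. 309.]
top 310 56 [482. -81. 314.] [525. -78. 325.]
top 325 226 [ 463. -142.  325.] [539. -78. 340.]
```

View pics/s3.png

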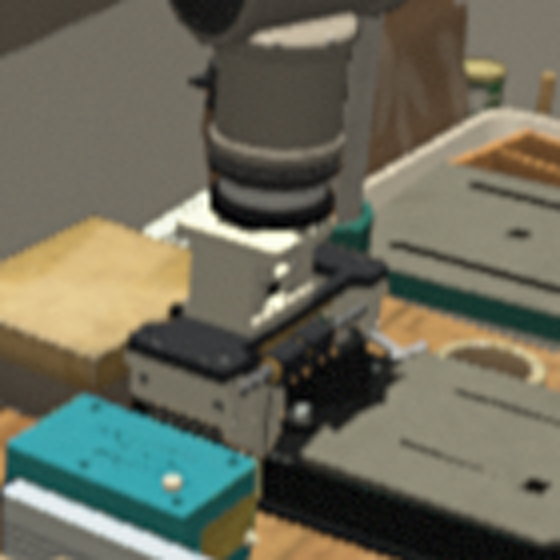

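The fingertips are at about z 175 and the gripper body bottom at about 240. Reported z therefore reads some 36 mm too low; x and y agree. I'll correct for that and retry.

apply_moves(motion="0 0 0 0; 0 0 0 0; 0 0 0 0; 0 0 0 0; 0 0 0 0; 0 0 0 0; 0 0 .02 0; 0 0 .02 0", fingers=0.4)

```text
time: 6.7
tool_pos: [501.4, -129.2, 98.4]
tcp_rot: [3.141, -0.001, -0.055]
contact_force: [-0.4, -0.6, -0.3]
grip_width: 63.9
finger_force: 0.0
```

apply_moves(motion="0 0 .035 0; 0 0 .03 0; 0 0 .02 0; 0 0 .012 0; 0 0 0 0")

```text
time: 7.32
tool_pos: [500.9, -129.0, 1.1]
tcp_rot: [-3.141, 0.001, -0.055]
contact_force: [-0.5, 1.2, -0.0]
grip_width: 64.5
finger_force: 0.0
```

apply_moves(motion="0 0 0 0; 0 0 0 0; 0 0 0 0; 0 0 0 0; 0 0 0 0; 0 0 0 0; 0 0 0 0; 0 0 0 0", fingers=-1)

```text
time: 8.32
tool_pos: [501.2, -129.2, 1.7]
tcp_rot: [3.142, -0.0, -0.055]
contact_force: [-0.4, 0.6, 0.9]
grip_width: 19.9
finger_force: 30.0
```

apply_moves(motion="0 0 -.008 0; 0 0 -.012 0; 0 0 -.015 0; 0 0 -.02 0; 0 0 -.02 0; 0 0 -.02 0; 0 0 0 0; 0 0 0 0")

```text
time: 9.32
tool_pos: [500.8, -129.0, 96.3]
tcp_rot: [-3.141, 0.001, -0.055]
contact_force: [-0.7, 0.1, -2.1]
grip_width: 19.8
finger_force: 30.0
```

```bash
python3 - <<'E'
from h import *
c=bot.capture("scene")
for d in bot.cut_out(c,"straightedge_mid")[:1]:
    P,u,v=pts(c,d["pixels"]);print(d["p"])
    for lo,hi in((430,460),(460,490),(515,540),(540,560),(560,600),(600,650),(650,710)):
        Q=P[(P[:,0]>lo)&(P[:,0]<hi)]
        if len(Q): print(lo,len(Q),np.percentile(Q[:,2],[2,50,98]).round(),np.median(Q[:,1]).round())
E
```

```text
0.63
430 211 [ 99. 138. 167.] -118.0
460 273 [101. 141. 168.] -119.0
515 104 [ 98. 119. 143.] -121.0
540 96 [ 92. 122. 143.] -122.0
560 196 [ 94. 121. 159.] -124.0
600 381 [100. 139. 168.] -127.0
650 390 [ 97. 139. 168.] -130.0
```

apply_moves(motion="0 0 0 -10.4; 0 0 0 -10.4; 0 0 0 -10.4; 0 0 0 -10.4; 0 0 0 -10.4; 0 0 0 -10.4; 0 0 0 -10.4; 0 0 0 -10.5")

```text
time: 10.42
tool_pos: [500.9, -129.1, 95.8]
tcp_rot: [-3.14, -0.0, 1.405]
contact_force: [0.3, 0.3, -2.6]
grip_width: 20.0
finger_force: 30.0
```

apply_moves(motion=".042 -.0147 0 0; .042 -.0147 0 0; .042 -.0147 0 0; .042 -.0147 0 0; .035 -.0127 0 0; .0154 -.005 0 0; 0 0 0 0; 0 0 0 0")

```text
time: 11.42
tool_pos: [463.5, 98.1, 96.4]
tcp_rot: [3.142, 0.001, 1.398]
contact_force: [0.1, 0.5, -2.0]
grip_width: 19.6
finger_force: 30.0
```

```bash
python3 - <<'E'
from h import *
F=np.array([623,146.7]);a=np.radians(-9.8);X=np.array([np.cos(a),np.sin(a)]);Y=np.array([-X[1],X[0]])
for n in("scene","top"):
  c=bot.capture(n)
  for d in bot.cut_out(c,"straightedge_mid")[:1]:
    P,u,v=pts(c,d["pixels"]);zt=np.percentile(P[:,2],98);print(n,d["p"],zt,len(P))
    Q=P[P[:,2]>zt-8]; print(rect(Q)); R=np.c_[(Q[:,:2]-F)@X,(Q[:,:2]-F)@Y,Q[:,2]]
    for lo in range(-160,160,40):
        k=R[:,1]//40==lo//40
        if k.sum()>5: print(lo,np.percentile(R[k],[5,95],axis=0).round())
    print("zmin",np.percentile(P[:,2],3))
E
```

```text
scene 0.89 168.10146209379354 2468
(array([481.3, 197.9]), array([204.9,  25.1]), 79.8)
-80 [[-159.  -73.  163.]
 [-140.  -42.  169.]]
-40 [[-159.  -38.  161.]
 [-141.   -2.  168.]]
0 [[-159.    2.  162.]
 [-139.   37.  168.]]
40 [[-159.   42.  161.]
 [-140.   78.  168.]]
80 [[-159.   82.  161.]
 [-140.  118.  168.]]
120 [[-158.  121.  160.]
 [-140.  128.  168.]]
zmin 100.41704675886022
top 0.72 166.1973399135957 137
(array([494.9, 284.7]), array([25.8, 19.2]), 79.3)
80 [[-158.  103.  162.]
 [-142.  119.  166.]]
120 [[-158.  120.  163.]
 [-142.  127.  166.]]
zmin 149.48887629031557
```

apply_moves(motion="0 0 .02 0; 0 0 .025 0; 0 0 .02 0; 0 0 .012 0; 0 0 .003 0; 0 0 0 0")

```text
time: 12.38
tool_pos: [463.6, 99.0, 16.9]
tcp_rot: [3.141, -0.0, 1.399]
contact_force: [-0.3, 0.9, -1.9]
grip_width: 19.4
finger_force: 30.0
```

apply_moves(motion="0 0 .002 0; 0 0 .001 0; 0 0 0 0")

```text
time: 12.75
tool_pos: [463.4, 99.1, 13.8]
tcp_rot: [3.141, -0.0, 1.399]
contact_force: [-0.0, -0.8, -1.6]
grip_width: 19.7
finger_force: 30.0
```

apply_moves(motion="0 0 .001 0; 0 0 .0005 0; 0 0 0 0")

```text
time: 13.12
tool_pos: [463.5, 99.1, 13.6]
tcp_rot: [3.14, -0.0, 1.399]
contact_force: [-5.2, -0.2, 14.9]
grip_width: 19.6
finger_force: 30.0
```

apply_moves(motion="0 0 -.001 0; 0 0 0 0; 0 0 0 0; 0 0 0 0; 0 0 0 0; 0 0 0 0", fingers=0.1)

```text
time: 13.88
tool_pos: [463.1, 99.1, 13.0]
tcp_rot: [-3.141, 0.0, 1.399]
contact_force: [-0.4, 0.3, 0.7]
grip_width: 50.7
finger_force: 0.0
```

apply_moves(motion="0 0 -.02 0; 0 0 -.03 0; 0 0 -.03 0; .03 0 0 0; .03 0 0 0; .012 0 0 0; 0 0 0 0")

```text
time: 14.75
tool_pos: [475.2, 170.2, 92.8]
tcp_rot: [-3.141, 0.001, 1.4]
contact_force: [0.3, 0.2, -0.3]
grip_width: 50.6
finger_force: 0.0
```

```bash
python3 - <<'E'
from h import *
F=np.array([623,146.7]);a=np.radians(-9.8);X=np.array([np.cos(a),np.sin(a)]);Y=np.array([-X[1],X[0]])
o=bot.get_obs();t=o["tool_pos"][:2]-F;print("tcp",t@X,t@Y)
c=bot.capture("scene");cv2.imwrite("pics/s4.png",cv2.resize(c["img"][60:320,110:400],None,fx=2.4,fy=2.3))
d=bot.cut_out(c,"straightedge_mid")[0]
P,u,v=pts(c,d["pixels"]);zt=np.percentile(P[:,2],98);print(d["p"],zt,len(P))
Q=P[P[:,2]>zt-6];print(rect(Q)); R=np.c_[(Q[:,:2]-F)@X,(Q[:,:2]-F)@Y,Q[:,2]]
for lo in range(-160,160,40):
    k=R[:,1]//40==lo//40
    if k.sum()>5: print(lo,np.percentile(R[k],[3,97],axis=0).round())
E
```

```text
tcp -149.61725715599974 -1.9688813148254238
0.63 85.54957458659555 2425
(array([476. , 173.3]), array([257. ,  23.1]), 80.1)
-160 [[-159. -127.   80.]
 [-149. -121.   86.]]
-120 [[-160. -118.   80.]
 [-146.  -82.   86.]]
-80 [[-160.  -77.   81.]
 [-145.  -42.   86.]]
-40 [[-160.  -39.   81.]
 [-140.   -0.   86.]]
0 [[-159.    2.   81.]
 [-140.   39.   86.]]
40 [[-160.   43.   80.]
 [-140.   79.   86.]]
80 [[-159.   81.   80.]
 [-139.  118.   86.]]
120 [[-160.  120.   80.]
 [-142.  129.   86.]]
```

View pics/s4.png

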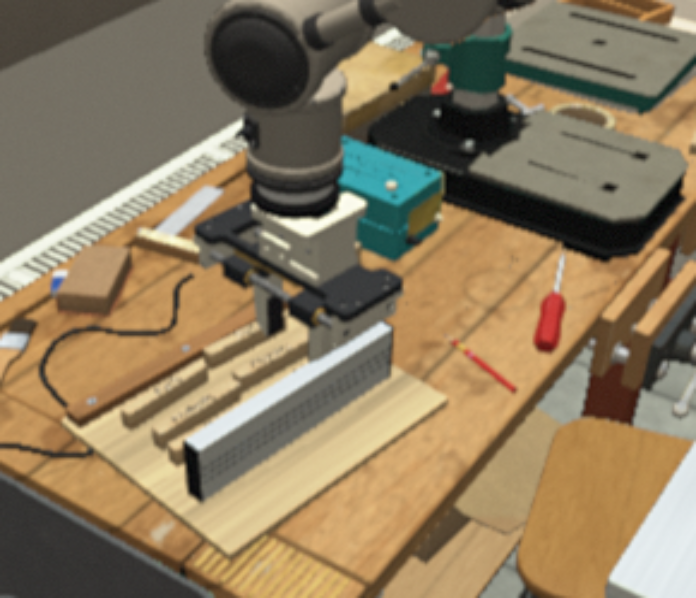

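apply_moves(motion="0 0 .025 0; 0 0 .025 0; 0 0 .017 0; 0 0 .010 0; 0 0 0 0")

```text
time: 15.48
tool_pos: [475.2, 169.4, 15.7]
tcp_rot: [-3.14, 0.001, 1.398]
contact_force: [0.6, -0.5, -0.2]
grip_width: 50.7
finger_force: 0.0
```

apply_moves(motion="0 0 0 0; 0 0 0 0; 0 0 0 0; 0 0 0 0; 0 0 0 0; 0 0 0 0; 0 0 0 0", fingers=-1)

```text
time: 16.35
tool_pos: [475.6, 170.1, 16.4]
tcp_rot: [3.141, -0.0, 1.399]
contact_force: [-0.9, -0.2, 4.8]
grip_width: 19.7
finger_force: 30.0
```

apply_moves(motion="0 0 -.001 0; 0 .008 0 0; 0 .008 0 0; 0 .008 0 0; 0 .006 0 0; 0 .006 0 0; 0 .006 0 0; 0 .006 0 0")

```text
time: 17.35
tool_pos: [523.1, 161.7, 17.1]
tcp_rot: [-3.142, 0.0, 1.399]
contact_force: [-0.0, 0.2, -2.2]
grip_width: 19.6
finger_force: 30.0
```

apply_moves(motion="0 .006 0 0; 0 .006 0 0; 0 .006 0 0; 0 .005 0 0; 0 .005 0 0; 0 .005 0 0; 0 0 0 0")

```text
time: 18.23
tool_pos: [555.8, 156.1, 17.1]
tcp_rot: [3.141, -0.0, 1.399]
contact_force: [-1.0, 0.1, -2.1]
grip_width: 19.9
finger_force: 30.0
```

```bash
python3 - <<'E'
from h import *
F=np.array([623,146.7]);a=np.radians(-9.8);X=np.array([np.cos(a),np.sin(a)]);Y=np.array([-X[1],X[0]])
o=bot.get_obs();t=o["tool_pos"][:2]-F;print("tcp",t@X,t@Y)
c=bot.capture("scene");cv2.imwrite("pics/s5.png",cv2.resize(c["img"][100:300,110:360],None,fx=3,fy=3))
E
```

```text
tcp -67.7722831858873 -2.2105661783520194
```

View pics/s5.png

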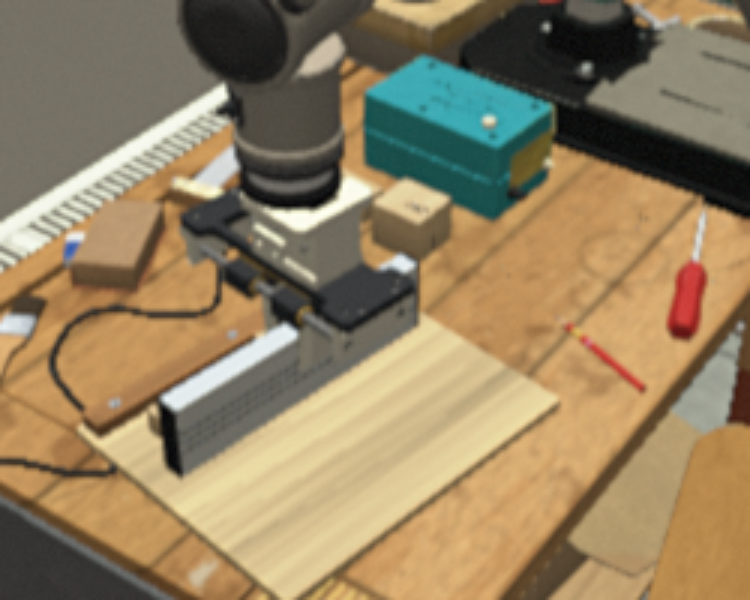

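The straightedge spans crop (165,420)–(415,280) with the sticks in front of it. I'll keep pushing and watch the force.

apply_moves(motion="0 .005 0 0; 0 .004 0 0; 0 .003 0 0; 0 .003 0 0; 0 0 0 0")

```text
time: 18.9
tool_pos: [570.5, 153.6, 17.1]
tcp_rot: [3.141, -0.0, 1.399]
contact_force: [0.6, -0.1, -1.8]
grip_width: 20.0
finger_force: 30.0
```

apply_moves(motion="0 .0015 0 0; 0 .001 0 0; 0 .001 0 0; 0 0 0 0")

```text
time: 19.4
tool_pos: [573.7, 153.0, 17.1]
tcp_rot: [3.141, 0.0, 1.399]
contact_force: [-0.4, 0.4, -1.7]
grip_width: 20.0
finger_force: 30.0
```

Now at fence x ≈ −49.6 and there is still no contact.

apply_moves(motion="0 .001 0 0; 0 .001 0 0; 0 0 0 0")

```text
time: 19.77
tool_pos: [574.4, 152.8, 17.0]
tcp_rot: [-3.139, 0.0, 1.399]
contact_force: [-5.1, 1.7, 1.1]
grip_width: 20.0
finger_force: 30.0
```

apply_moves(motion="0 .0005 0 0; 0 .0005 0 0; 0 0 0 0")

```text
time: 20.15
tool_pos: [574.4, 152.9, 17.0]
tcp_rot: [-3.137, 0.001, 1.399]
contact_force: [-8.2, 0.9, 3.7]
grip_width: 19.7
finger_force: 30.0
```

apply_moves(motion="0 .0005 0 0; 0 .0005 0 0; 0 .0005 0 0; 0 0 0 0")

```text
time: 20.65
tool_pos: [574.4, 152.8, 17.0]
tcp_rot: [-3.134, 0.001, 1.399]
contact_force: [-12.4, 2.0, 6.4]
grip_width: 19.7
finger_force: 30.0
```

apply_moves(motion="0 -.003 0 0; 0 -.004 0 0; 0 -.006 0 0; 0 -.008 0 0; 0 -.01 0 0; 0 -.01 0 0; 0 -.006 0 0; 0 0 0 0")

```text
time: 21.65
tool_pos: [531.3, 160.4, 17.2]
tcp_rot: [3.142, 0.0, 1.399]
contact_force: [-0.5, -0.1, -2.6]
grip_width: 20.1
finger_force: 30.0
```

```bash
cat > st.py <<'E'
from h import *
F=np.array([623,146.7]);a=np.radians(-9.8);X=np.array([np.cos(a),np.sin(a)]);Y=np.array([-X[1],X[0]])
for n in("top","scene"):
    c=bot.capture(n);P,u,v=pts(c)
    R=np.c_[(P[:,:2]-F)@X,(P[:,:2]-F)@Y,P[:,2]]
    k=(R[:,2]>31)&(R[:,2]<38)&(R[:,0]>-70)&(R[:,0]<5)&(abs(R[:,1])<150)
    Q=R[k]
    for lo in range(-160,160,20):
        q=Q[Q[:,1]//20==lo//20]
        if len(q)>3: print(n,lo,len(q),np.percentile(q[:,0],[3,97]).round(1),np.median(q[:,2]).round(1))
    cv2.imwrite(f"pics/{n}6.png",c["img"])
E
python3 st.py
```

```text
top -120 67 [-38.   -0.9] 34.5
top -100 162 [-39.3  -1.3] 35.1
top -80 166 [-39.5  -1.2] 35.0
top -60 164 [-39.1  -1.1] 35.0
top -40 157 [-38.9  -1.2] 34.9
top -20 8 [-27.6  -1.2] 35.3
scene -40 34 [-24.    1.1] 36.8
scene -20 63 [-36.6   2.2] 36.4
scene 0 49 [-35.9   3. ] 36.6
scene 20 62 [-36.9   2.9] 36.6
scene 40 67 [-36.6   1.7] 36.7
scene 60 61 [-37.2   0.7] 36.9
scene 80 60 [-37.4   0.6] 36.7
scene 100 71 [-38.6   1. ] 35.5
scene 120 4 [0.4 2.6] 31.4
```

Both columns fill −39 to 0 mm from the fence, so the block is tight. Now I'll set the straightedge down, release and retreat.

apply_moves(motion="0 0 .001 0; 0 0 .0005 0; 0 0 0 0")

```text
time: 22.12
tool_pos: [532.2, 160.2, 16.4]
tcp_rot: [3.14, -0.0, 1.399]
contact_force: [-1.8, -0.5, 5.4]
grip_width: 20.1
finger_force: 30.0
```

apply_moves(motion="0 0 0 0; 0 0 0 0; 0 0 0 0; 0 0 0 0; 0 0 0 0; 0 0 0 0", fingers=0.1)

```text
time: 22.88
tool_pos: [531.6, 160.3, 15.6]
tcp_rot: [-3.142, 0.0, 1.399]
contact_force: [-0.3, -0.2, -0.6]
grip_width: 50.3
finger_force: 0.0
```

apply_moves(motion="0 0 -.02 0; 0 0 -.04 0; 0 0 -.05 0; 0 -.05 -.03 0; 0 -.05 0 0; 0 0 0 0; 0 0 0 0")

```text
time: 23.75
tool_pos: [433.9, 177.5, 156.0]
tcp_rot: [3.14, -0.0, 1.399]
contact_force: [0.4, 0.5, 0.4]
grip_width: 50.5
finger_force: 0.0
```

```bash
python3 st.py; python3 - <<'E'
from h import *
F=np.array([623,146.7]);a=np.radians(-9.8);X=np.array([np.cos(a),np.sin(a)])
c=bot.capture("scene");cv2.imwrite("pics/s7.png",cv2.resize(c["img"][100:300,110:360],None,fx=3,fy=3))
P,u,v=pts(c,bot.cut_out(c,"straightedge_mid")[0]["pixels"]);zt=np.percentile(P[:,2],98)
r=rect(P[P[:,2]>zt-6]);print(zt,r,(r[0]-F)@X)
for t in("day_cube_mid","screwdriver_mid"):
    d=bot.cut_out(c,t)[0];P,_,_=pts(c,d["pixels"]);print(t,d["p"],rect(P[P[:,2]>np.percentile(P[:,2],95)-6]))
E
```

```text
top -120 70 [-38.2  -0.6] 35.6
top -100 160 [-39.3  -1.3] 35.1
top -80 161 [-39.7  -1.2] 35.1
top -60 165 [-39.6  -0.8] 35.1
top -40 163 [-39.2  -0.8] 34.9
top -20 132 [-39.8  -1.6] 34.8
top 0 116 [-38.6  -1.8] 34.9
top 20 162 [-38.8  -0.8] 35.0
top 40 165 [-39.1  -1.2] 35.0
top 60 164 [-38.7  -1. ] 35.0
top 80 166 [-39.5  -0.2] 35.0
top 100 85 [-39.1  -1. ] 35.5
scene -120 24 [-33.5   0.6] 36.3
scene -100 51 [-36.5   2.3] 37.0
scene -80 61 [-35.2   2.5] 36.8
scene -60 53 [-36.6   0.9] 36.7
scene -40 55 [-36.7   1.1] 36.7
scene -20 63 [-37.5   2.1] 36.1
scene 0 46 [-37.1   1.6] 36.6
scene 20 64 [-36.2   0.8] 36.6
scene 40 70 [-36.6   1.9] 36.8
scene 60 62 [-37.2   0.6] 36.4
scene 80 57 [-36.3   0.2] 36.5
scene 100 78 [-39.8   1.2] 36.2
85.63010173601481 (array([476.4, 173.7]), array([258.8, 138.5]), 80.1) -149.05645439516255
day_cube_mid 0.42 (array([611.6, -75.4]), array([ 6.7, 16.3]), 70.7)
screwdriver_mid 0.68 (array([ 350.6, -139.4]), array([21.5, 98.7]), 20.0)
```

View pics/s7.png

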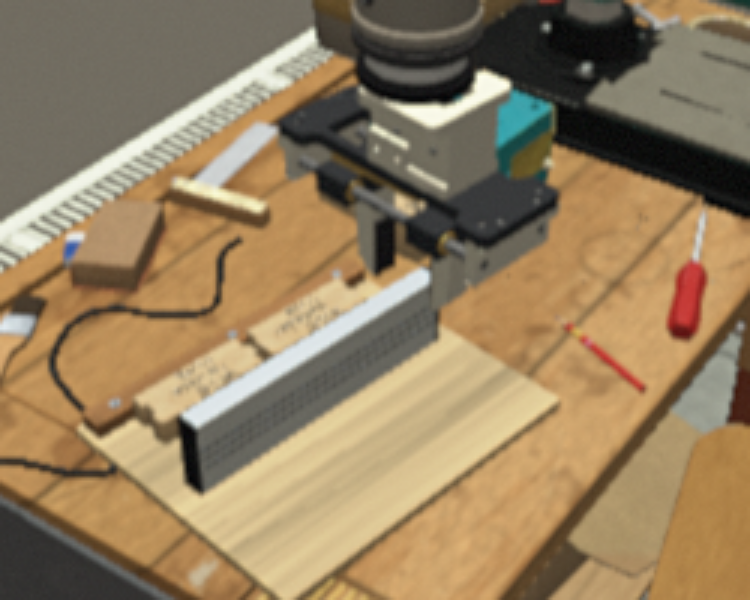

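The picture shows the six sticks packed tight at the fence, crop (140,400)–(370,290). The straightedge stands free on the board, (185,440)–(435,300), clear of the gripper, and the bystanders are undisturbed.

```bash
python3 -c "
from plant import bot
print(bot.close_job())"
```

```text
the job is handed in; nothing more can be done
None
```

The job is handed in, with no verdict returned: the six sticks are packed tight against the fence, 39 mm deep in both columns, and the straightedge stands free on the board a few centimetres behind them; my first grasp closed on air above the straightedge because the reported tool height read about 36 mm too low.

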